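# Seat the cutter frame in the fruit slicer and clamp it with the cam lever

## Robot

A 6-joint arm with a two-finger parallel gripper is mounted at the origin on the work surface. World frame = base frame: x ahead of the robot, y to its left, z up, the work surface at z = 0. Lengths are in mm, angles in rad, forces in N, time in s.
With the tool pointing down it reaches from about 350 to 875 mm from the base axis. Payload 4.2 kg.
Tool frame: the origin (TCP) lies between the finger pads; the fingertips stand 25 mm ahead of it and the grasp point (between the pads) lies 6 mm ahead of it; z points along the fingers, y is the line along which they close (so a half turn about z gives the same grasp; the last joint's range is limited). The gripper opens to 85 mm and grips with 20 to 120 N. Pads are 22 mm wide; open, the fingers measure 114 mm over their backs; the gripper's body (76 mm by 85 mm) begins 54 mm behind the grasp point. The pads swing forward as they close: fully open they stand 13 mm farther back than shut.
Start: joints at [1.39, 0.385, 0.008, 0, -1.194, -0.259], TCP at [266.065, 565.516, 229.912] pointing down, gripper open.
Joint ranges: [-3.14, 3.14], [-1.21, 2.06], [-1.07, 1.41], [-3.16, 2.05], [-2.99, -0.16], [-3.1, 3.1]. Speed limits (rad/s): [2.79, 2.79, 3.14, 3.14, 3.14, 3.14].

## Interface

Orientations are given as a unit quaternion [x, y, z, w].
In Python, from bench import read_state, get_image, job_done gives the robot as it stands.
- The arm moves only by the tool play_rows, never from a script. Its argument "series" is a list of rows, each a list of 6 numbers: the shift along the world's x, y, z in mm, then the turn, a rotation vector about the world's x, y, z in units of 6 degrees (1.0 is 6 degrees). A call has 1 to 20 rows; each row shifts and turns the commanded pose from where the row before left it; what a row does not reach is not made up. A row lasts 1/12 s, in which the tool goes at most 41.7 mm and 7.16 degrees, less where a joint would pass 70% of its speed; a pose out of reach is approached as far as the arm can. A call is refused whole if a number of a shift passes 41.7 or a number of a turn 1, either way. A call with a gripper value outside its range is refused whole. "gripper" is the opening, from 0 (shut) to 1 (fully open), set as the call begins (left out, the last holds). The fingers move at their own pace and stop on an object; the grip force is fixed at half the most. Time passes only in rows, so rows that do not move let the fingers close. It gives the time, the measured TCP pose, the force, the opening and the grip force at its end, in the units of the state.
- read_state(): the state, without advancing time (a new reading comes with each control period).
- get_image(name): name is "scene" or "top" or "wrist"; returns a dict with "image" (420x560x3 uint8, red, green, blue), "fx", "fy", "cx", "cy" (pixels), "dist_coeffs" ([k1, k2, p1, p2, k3] as OpenCV has them; the pictures are not rectified), "eye" and "rotation" of the camera in the world. Camera axes: x right, y down, z forward; pixel columns grow to the right and rows downward; lengths in mm; the calibration is good to about 2 mm. A picture is of the moment at which its call begins. There is no depth.
- job_done(): hands the job in; it is judged then, once.
The state is a dict: "clock": time; "joints": joint angles; "joint_vel": joint speeds; "joint_efforts": joint torques, N m; "position": TCP position; "ee_rot": TCP orientation; "contact_force": force on the tool from outside, world axes, zero at the start; "wrist_torque": the same for the moment, N m; "gripper_width": finger opening in mm; "grasp_force": force on a finger pad.
Only numpy, scipy, OpenCV 4.12 (cv2) and the standard library are available. Lean on these libraries where they do the work, as an engineer would, in place of code of your own. Each camera call takes 0.05 s, during which the arm holds its last target. There are 200 camera calls.

## Task

Slide the cutter frame along its channel in the fruit slicer until it is flush against the fence's stop bar, and press it firmly home there by feel, with about the push of one finger (10 to 15 N, never 25 N). Where the bar has been screwed to is not known beforehand. Then push the cam lever round with a shut fingertip, without pinching it and never with 30 N, until it snaps past centre and stays clamped on the frame. Leave the things lying around the slicer where they are.

Things in the scene. Friction and masses are not known exactly. Their poses are not given: they have to be found in the camera images.
- slicer: aluminium slicer bed fixed to the table. Origin on the table; plate spans x -115..75, y -135..150, z 0..12 mm. Channel along its y at x=0, floor z 12 mm, 103 mm wide between rails 20 mm high, open at the -y end; the frame slides to +y. Cam housing 36 x 90 mm at x -88, y 16, top z 30 mm.
- fence: fixed aluminium block across the channel's +y end, 100 mm wide, 16 thick, 36 high. Origin on the channel floor at the middle of its front (-y) face; axes as the slicer's. Before it, on two screws, a stop bar 80 mm wide, 16 high, with a firm rubber face (8 N per mm, 3.5 mm give) that stands anywhere 13 to 58 mm before the block's: not measured, to be felt.
- cutter: loose steel frame with thin blades in the channel, 100 (x) x 120 (y) x 22 (z) mm, 0.5-0.75 kg; black tab 50 x 12 mm on its trailing -y edge, top at z 50 mm. Origin: centre of underside. Home (within 3 mm): its +y face, 60 mm from the origin, on the stop bar. 1.5 mm play each side, slides with 1-5 N; push the middle of the -y face, lower than 22 mm, so it does not tip.
- lever (a joint): cam lever angle, rad: 0 open, 1.75 shut on its stop; grows clockwise seen from above. Starts at 0. A spring strut resists it up to the centre at 1.1 (most near 0.4, about 10 N at the handle's middle); beyond, it snaps shut by itself; let go short of the centre, it swings back.
- lever_pivot (a point): point on the lever's upright turning axis at the height of the handle's centre line, 52 mm over the table
- handle (a point): middle of the lever grip: black round bar 18 mm thick, 64 mm long, level; this point lies 78 mm from the turning axis, 52 mm over the table; its x points to the axis. Open, it sticks out to the slicer's -x (10 degrees towards -y); it swings level, by +y side first, and shut lies along +y. Push its trailing side (-y side when open); 25 mm are free under it.
- shoe: black clamp shoe 44 mm long (y) and 18 mm high that the cam drives in the slicer's +x by about 7 mm; origin at the middle of its pressing face. Closed, it presses the cutter frame sideways against the +x rail with about 15 N.
- spare_cutter: another cutter frame lying on the table beyond the slicer, not to be used; origin at the centre of its underside
- cup: steel cup, 68 mm wide, 75 mm high; origin at the centre of its underside
- banana_a: loose banana about 170 mm long right of the slicer, on the robot's side
- banana_b: loose banana about 180 mm long to the left of the slicer
- bowl: steel bowl 150 mm wide, 55 mm high, to the right
- spatula: spatula with a black handle lying to the left
- jar: closed jar 80 mm wide, 110 mm high, to the right
Mind the look-alikes: they are no part of the job. What is shaped like the cutter but green is not meant.

How it is judged:
By the outcome, as a careful person would: the job done as asked, in the order asked, and still so for the second after the job is handed in, with the robot touching nothing.
It also fails if it takes over 67 s, if anything falls off the work surface, if the arm or the gripper's body presses on something with over 40 N, if the wrist force passes 120 N, or if a joint passes its speed limit or range.

## Working session

There is one attempt and no reset: what is moved stays moved. The work goes in short steps, Python scripts to look and compute and a tool call to move; the robot and the scene stay as the last step left them, time stands still between calls to the robot, and variables do not carry over. Pictures are saved under pics/ and viewed, at most 10 in all, crops included, and the job is handed in when it is done.

Besides the shell and the picture viewer there is one more tool, called after "Call:" by a JSON object that holds its "fn" and its "kwargs", one argument or row to a line. play_rows: Moves the arm, as the interface text tells. Its arguments: {"type":"object","properties":{"series":{"type":"array","items":{"type":"array","items":{"type":"number"}}},"gripper":{"type":"number"}},"required":["series"]}

```bash
mkdir -p pics; cat > h.py <<'E'
import numpy as np,cv2
from bench import *
def snap(n,f):
    d=get_image(n); cv2.imwrite('pics/'+f,cv2.cvtColor(d['image'],cv2.COLOR_RGB2BGR)); 
    np.save('pics/'+f+'.npy',{k:v for k,v in d.items() if k!='image'},allow_pickle=True); return d
def load(f): return np.load('pics/'+f+'.npy',allow_pickle=True).item()
def K(d): return np.array([[d['fx'],0,d['cx']],[0,d['fy'],d['cy']],[0,0,1.]])
def ray(d,px,z):
    p=cv2.undistortPoints(np.array(px,float).reshape(-1,1,2),K(d),np.array(d['dist_coeffs'],float)).reshape(-1,2)
    r=np.c_[p,np.ones(len(p))]@np.array(d['rotation']).T; e=np.array(d['eye'])
    z=np.broadcast_to(z,len(p)); return e+r*((z-e[2])/r[:,2])[:,None]
def proj(d,P):
    R=np.array(d['rotation']); P=np.array(P,float).reshape(-1,3)
    rv=cv2.Rodrigues(R.T)[0]; return cv2.projectPoints(P,rv,-R.T@np.array(d['eye']),K(d),np.array(d['dist_coeffs'],float))[0].reshape(-1,2)
E
python3 -c "
from h import *
for n in ['top','scene']:
    d=snap(n,n+'1.png'); print(n,d['eye'],np.round(d['rotation'],3).tolist(),d['fx'])
s=read_state();print(s['clock'],s['position'],s['ee_rot'],s['contact_force'])
"
```

```text
top [ 414.94861374  -13.62370504 1281.745778  ] [-0.695, 0.715, -0.05, 0.052] 441.6393073963685
scene [1221.3980823   335.45222846 1031.3492248 ] [0.494, 0.81, -0.274, -0.16] 384.7130202922443
0.1 [265.86576712 565.08017251 228.93837241] [ 9.75902937e-01 -2.18202985e-01 -1.69328061e-04  9.41457821e-04] [ 1.01480064 -0.27576636  0.65439043]
```

View pics/top1.png

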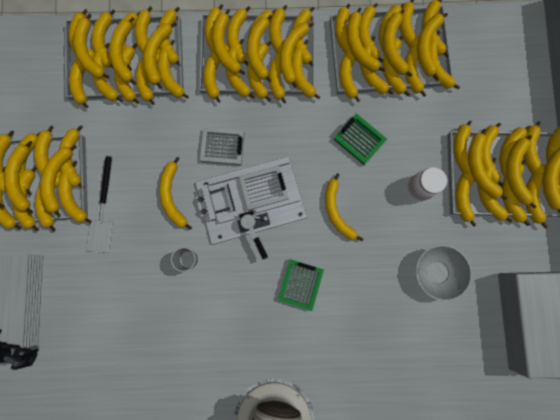

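View pics/scene1.png

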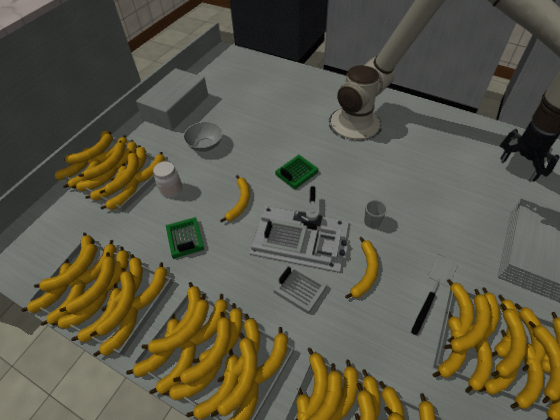

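The top view shows the slicer around (250,200) with its fence to the left. The black tab is at (282,181) and the lever handle at (261,248). I'll zoom in for exact corners.

```bash
python3 -c "
from h import *
i=cv2.imread('pics/top1.png')[145:265,180:320]; cv2.imwrite('pics/c1.png',cv2.resize(i,None,fx=5,fy=5,interpolation=cv2.INTER_CUBIC))"
```

```text
(no output)
```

View pics/c1.png

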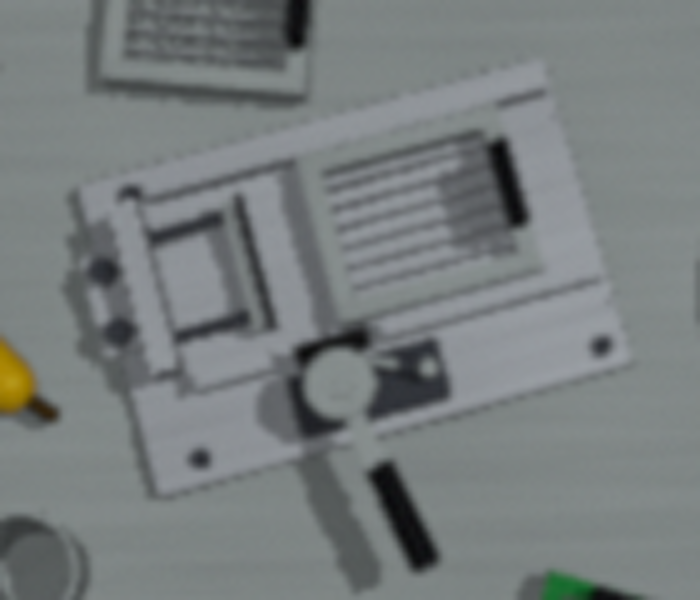

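Crop: plate corners are at (545,62), (632,360), (155,497) and (75,190). The tab is at about (508,182), the cam hub at (340,382), and the handle runs from (385,470) to (425,562). The stop bar is at about (255,260).

```bash
cat >> h.py <<'E'
def cr(p): return (np.array(p,float)+.5)/5-.5+[180,145]
def S(P,o,a):  # slicer->world
    P=np.array(P,float).reshape(-1,3); c,s=np.cos(a),np.sin(a)
    return np.c_[o[0]+c*P[:,0]-s*P[:,1],o[1]+s*P[:,0]+c*P[:,1],P[:,2]]
E
python3 -c "
from h import *
from scipy.optimize import least_squares
d=load('top1.png')
px=cr([(632,360),(155,497),(545,62),(75,190)])
for zr in (12,32):
  P=[(-115,-135,12),(-115,150,12),(75,-135,zr),(75,150,12)]
  r=least_squares(lambda v:(proj(d,S(P,v[:2],v[2]))-px).ravel(),[500,0,0.3]); print(zr,r.x,np.round(r.fun,1))
o,a=r.x[:2],r.x[2]
c,s=np.cos(a),np.sin(a)
def inv(W): W=W[:,:2]-o; return np.round(np.c_[c*W[:,0]+s*W[:,1],-s*W[:,0]+c*W[:,1]],1)
print('tab z50',inv(ray(d,cr([(488,145),(507,138),(526,220),(510,228)]),50)))
print('tab z62',inv(ray(d,cr([(488,145),(507,138),(526,220),(510,228)]),62)))
print('frame top +y edge',inv(ray(d,cr([(298,163),(335,322),(545,268)]),34)))
print('handle',inv(ray(d,cr([(385,470),(425,562),(370,470),(398,463),(413,572),(438,560)]),52)))
print('bar',inv(ray(d,cr([(240,195),(272,325)]),28)))
print('fence',inv(ray(d,cr([(135,205),(175,370)]),48)))
print('hub',inv(ray(d,cr([(340,382)]),60)))
print('handle world',ray(d,cr([(405,517)]),52))
"
```

```text
Traceback (most recent call last):
  File "h.py", line 14, in proj
    rv=cv2.Rodrigues(R.T)[0]; return cv2.projectPoints(P,rv,-R.T@np.array(d['eye']),K(d),np.array(d['dist_coeffs'],float))[0].reshape(-1,2)
       ~~~~~~~~~~~~~^^^^^
cv2.error: OpenCV(4.12.0) /io/opencv/modules/calib3d/src/calibration_base.cpp:131: error: (-2:Unspecified error) in function 'void cv::Rodrigues(cv::InputArray, cv::OutputArray, cv::OutputArray)'
> Input matrix must be 1x3 or 3x1 for a rotation vector, or 3x3 for a rotation matrix:
>     '((srcSz == Size(3, 1) || srcSz == Size(1, 3)) && srccn == 1) || (srcSz == Size(1, 1) && srccn == 3) || (srcSz == Size(3, 3) && srccn == 1)'
> where
>     'srcSz' is [1 x 4]
```

```bash
sed -i "s/np.array(d\['rotation'\])/Rm(d)/g" h.py; cat >> h.py <<'E'
from scipy.spatial.transform import Rotation
def Rm(d): return Rotation.from_quat(d['rotation']).as_matrix()
E
cat > fit.py <<'E'
from h import *
from scipy.optimize import least_squares
d=load('top1.png')
px=cr([(632,360),(155,497),(545,62),(75,190)])
for zr in (32,12):
  P=[(-115,-135,12),(-115,150,12),(75,-135,zr),(75,150,12)]
  r=least_squares(lambda v:(proj(d,S(P,v[:2],v[2]))-px).ravel(),[500,0,0.3]); print(zr,r.x,np.round(r.fun,1))
o,a=r.x[:2],r.x[2]
c,s=np.cos(a),np.sin(a)
def inv(W): W=W[:,:2]-o; return np.round(np.c_[c*W[:,0]+s*W[:,1],-s*W[:,0]+c*W[:,1]],1).tolist()
print('tab z50',inv(ray(d,cr([(488,145),(507,138),(526,220),(510,228)]),50)))
print('tab z62',inv(ray(d,cr([(488,145),(507,138),(526,220),(510,228)]),62)))
print('frame top',inv(ray(d,cr([(298,163),(335,322),(545,268)]),34)))
print('handle',inv(ray(d,cr([(385,470),(425,562),(370,470),(398,463),(413,572),(438,560)]),52)))
print('bar',inv(ray(d,cr([(240,195),(272,325)]),28)))
print('fence',inv(ray(d,cr([(135,205),(175,370)]),48)))
print('hub',inv(ray(d,cr([(340,382)]),60)))
print('handle world',ray(d,cr([(405,517)]),52))
E
python3 fit.py
```

```text
32 [6.25525555e+02 5.05056996e+01 2.43487879e-01] [ 0.2  1.7 -0.   0.9 -0.1 -2.2 -0.2 -0.6]
12 [6.26752659e+02 5.04175062e+01 2.47515358e-01] [ 0.4  1.1  0.2  0.6 -0.4 -1.  -0.2 -0.8]
tab z50 [[25.2, -87.1], [26.2, -98.6], [-22.3, -95.9], [-24.2, -86.0]]
tab z62 [[22.8, -86.3], [23.8, -97.7], [-24.2, -95.1], [-26.1, -85.2]]
frame top [[48.0, 20.0], [-46.7, 23.8], [-49.4, -99.8]]
handle [[-136.8, 18.4], [-191.6, 10.7], [-134.5, 26.5], [-135.0, 10.4], [-195.1, 18.5], [-192.5, 3.5]]
bar [[40.3, 57.3], [-37.7, 59.1]]
fence [[46.7, 115.0], [-50.4, 117.0]]
hub [[-83.5, 29.3]]
handle world [[463.34653469  24.2670546   52.        ]]
```

Call:
{"fn": "play_rows", "kwargs": {
  "gripper": 0,
  "series": [
    [17, -28, 4, 0, 0, -0.43],
    [17, -28, 4, 0, 0, -0.43],
    [17, -28, 4, 0, 0, -0.43],
    [17, -28, 4, 0, 0, -0.43],
    [17, -28, 4, 0, 0, -0.43],
    [17, -28, 4, 0, 0, -0.43],
    [17, -28, 4, 0, 0, -0.43],
    [17, -28, 4, 0, 0, -0.43],
    [17, -28, 4, 0, 0, -0.43],
    [17, -28, 4, 0, 0, -0.43],
    [17, -28, 4, 0, 0, -0.43],
    [17, -28, 4, 0, 0, -0.43],
    [17, -28, 4, 0, 0, -0.43],
    [17, -28, 4, 0, 0, -0.43],
    [17, -28, 4, 0, 0, -0.43],
    [17, -28, 4, 0, 0, -0.43],
    [17, -28, 4, 0, 0, -0.43],
    [17, -28, 4, 0, 0, -0.43],
    [17, -28, 4, 0, 0, -0.43],
    [17, -28, 4, 0, 0, -0.43]
  ]
}}

```text
clock: 1.77
position: [606.4, 4.0, 309.6]
ee_rot: [0.783, -0.622, -0.0, 0.0]
contact_force: [0.5, 0.4, 0.4]
gripper_width: 0.1
grasp_force: 0.0
```

```bash
python3 -c "
from h import *
d=snap('wrist','w1.png'); print(d['eye'],d['rotation'],d['fx'])
s=read_state();print(s['clock'],s['position'],s['ee_rot'],s['contact_force'],s['joints'],s['gripper_width'])
"
```

```text
[622.36080052 -67.90366659 452.68435413] [-0.11274711  0.98252155  0.14708686 -0.01746257] 338.85671044500003
1.8167 [ 6.09034994e+02 -1.36072504e-01  3.09794997e+02] [ 7.81213818e-01 -6.24262291e-01  1.03439730e-03  7.02011892e-04] [ 3.21781595 -0.40066733  2.5535964 ] [ 0.2665378   0.31518807  0.10215989  0.00255665 -1.35768432 -0.04465709] -0.2571378743666765
```

View pics/w1.png

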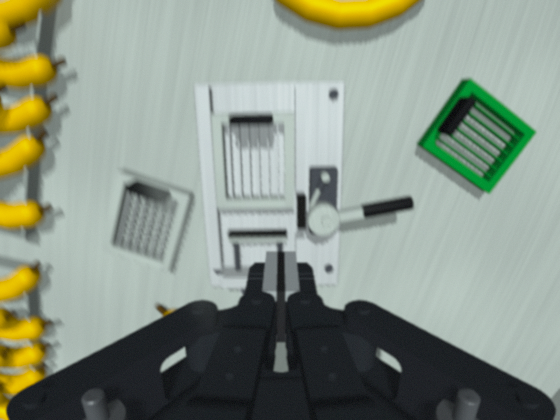

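```bash
python3 -c "
from h import *
i=cv2.imread('pics/w1.png')[70:300,180:430]; cv2.imwrite('pics/c2.png',cv2.resize(i,(750,600*23*3//(60*1)//1) if 0 else (650,598),interpolation=cv2.INTER_CUBIC))"
```

```text
(no output)
```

View pics/c2.png

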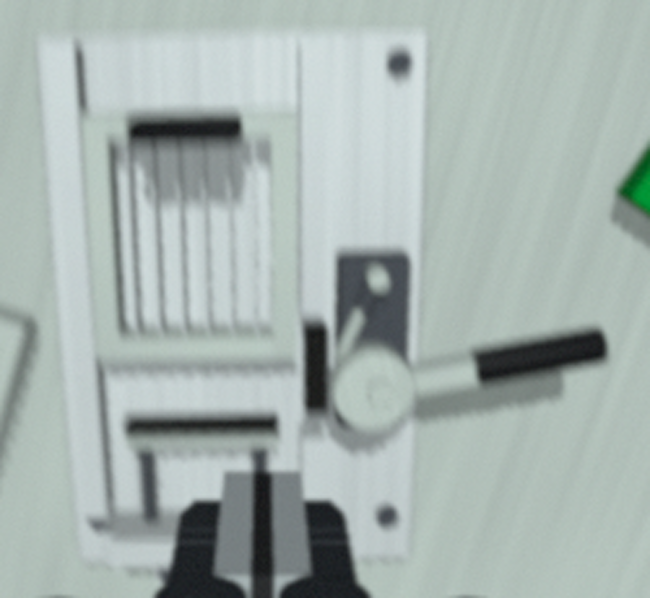

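Crop: plate corners are (426,32), (407,556), (82,562) and (38,37). The frame's trailing edge is at row ~117, with the tab at (131–241,128). The handle runs from (478,367) to (605,345), and the hub is at about (375,392).

```bash
cat > fit2.py <<'E'
from h import *
from scipy.optimize import least_squares
d=load('w1.png')
cr=lambda p:(np.array(p,float)+.5)/2.6-.5+[180,70]
px=cr([(426,32),(407,556),(38,37),(82,562)])
for zr in (12,32):
  P=[(-115,-135,12),(-115,150,12),(75,-135,zr),(75,150,zr)]
  r=least_squares(lambda v:(proj(d,S(P,v[:2],v[2]))-px).ravel(),[620,50,0.24]); print(zr,r.x,np.round(r.fun,1))
o,a=r.x[:2],r.x[2]
c,s=np.cos(a),np.sin(a)
def inv(W): W=W[:,:2]-o; return np.round(np.c_[c*W[:,0]+s*W[:,1],-s*W[:,0]+c*W[:,1]],1).tolist()
print('tab z50,62',inv(ray(d,cr([(131,120),(241,120)]),50)),inv(ray(d,cr([(131,120),(241,120)]),62)))
print('frame top corners',inv(ray(d,cr([(83,117),(298,117),(296,362),(105,365)]),34)))
print('handle',inv(ray(d,cr([(478,367),(605,345)]),52)))
print('bar top',inv(ray(d,cr([(128,420),(276,417)]),28)))
print('hub',inv(ray(d,cr([(377,392)]),58)))
print('handle world',ray(d,cr([(478,367),(605,345)]),52),'hub',ray(d,cr([(377,392)]),58))
E
python3 fit2.py
```

```text
12 [6.28554088e+02 4.62399375e+01 2.43875253e-01] [ 2.  -1.4  1.7  1.9 -2.  -0.6 -1.8  1.3]
32 [6.26649462e+02 4.41494328e+01 2.37503116e-01] [ 4.6 -2.1  2.7  1.4 -3.6 -3.3 -3.7  7.3]
tab z50,62 [[27.4, -93.9], [-21.5, -93.3]] [[25.7, -94.4], [-21.8, -93.8]]
frame top corners [[52.0, -95.1], [-47.5, -93.9], [-46.8, 24.7], [48.7, 25.4]]
handle [[-133.6, 22.4], [-194.6, 11.9]]
bar top [[39.7, 57.3], [-36.8, 56.3]]
hub [[-84.4, 32.4]]
handle world [[491.57414079  34.46094952  52.        ]
 [434.70348717   9.90192433  52.        ]] hub [[536.9566799   55.82159602  58.        ]]
```

Call:
{"fn": "play_rows", "kwargs": {
  "series": [
    [6.5, -10.6, -25, 0.2, 0.05, 0.02],
    [6.5, -10.6, -25, 0.2, 0.05, 0.02],
    [6.5, -10.6, -25, 0.2, 0.05, 0.02],
    [6.5, -10.6, -25, 0.2, 0.05, 0.02],
    [6.5, -10.6, -25, 0.2, 0.05, 0.02],
    [6.5, -10.6, -25, 0.2, 0.05, 0.02],
    [6.5, -10.6, -25, 0.2, 0.05, 0.02],
    [6.5, -10.6, -25, 0.2, 0.05, 0.02],
    [0, 0, 0, 0, 0, 0],
    [0, 0, 0, 0, 0, 0],
    [0, 0, 0, 0, 0, 0]
  ]
}}

```text
clock: 2.73
position: [658.4, -79.1, 110.6]
ee_rot: [0.786, -0.612, -0.068, -0.053]
contact_force: [0.4, 0.2, 0.6]
gripper_width: 0.1
grasp_force: 0.0
```

```bash
cat > st.py <<'E'
from h import *
o,a=np.array([627.5,47]),0.24
c,s=np.cos(a),np.sin(a)
st=read_state(); p=st['position']; R=Rotation.from_quat(st['ee_rot']).as_matrix()
f=np.array(st['contact_force'])
tip=p+25*R[:,2]
L=lambda v:np.round([c*v[0]+s*v[1],-s*v[0]+c*v[1]],1)
print('t',round(st['clock'],2),'p',np.round(p,1),'tip',np.round(tip,1),'tip slicer',L(tip[:2]-o),'F slicer',L(f[:2]),round(f[2],1),'tooly',R[:,1].round(3),'z',R[:,2].round(3))
E
python3 st.py; python3 -c "
from h import *
d=snap('wrist','w2.png')"
```

```text
t 2.73 p [658.4 -79.1 110.6] tip [657.3 -75.   86. ] tip slicer [  -0.  -125.6] F slicer [0.4 0.1] 0.6 tooly [-0.969 -0.245  0.   ] z [-0.042  0.166 -0.985]
```

View pics/w2.png

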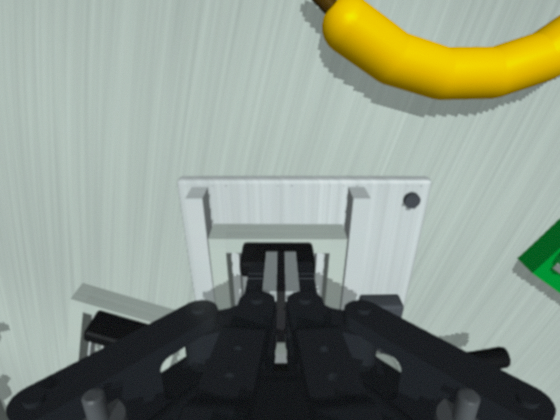

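The picture shows the plate's front edge at row ~179, with corners at (180,178) and (430,180). The frame's trailing face is at rows 226–238, columns 210–347, and the tab is at (243–314, 244).

```bash
cat >> st.py <<'E'
d=load('w2.png')
def Li(W): return [L(w[:2]-o).tolist() for w in W]
print('corners',Li(ray(d,[(180,178),(430,180)],12)),'frame edge top z34',Li(ray(d,[(208,238),(347,238)],34)),'bottom z12',Li(ray(d,[(208,226),(347,226)],12)),'tab top rear',Li(ray(d,[(243,244),(314,244)],50)))
print('tip px',proj(d,tip))
E
python3 st.py
```

```text
t 2.78 p [658.7 -78.7 111.6] tip [657.7 -74.6  86.9] tip slicer [   0.4 -125.3] F slicer [-0.3 -0.1] 1.2 tooly [-0.969 -0.246 -0.001] z [-0.041  0.166 -0.985]
corners [[72.0, -134.1], [-110.7, -134.2]] frame edge top z34 [[50.6, -97.0], [-48.8, -97.8]] bottom z12 [[55.0, -94.0], [-52.9, -94.9]] tab top rear [[23.7, -102.7], [-23.4, -103.0]]
tip px [[277.91857199 246.91918387]]
```

Call:
{"fn": "play_rows", "kwargs": {
  "series": [
    [0, 0, -11, 0, 0, 0],
    [0, 0, -11, 0, 0, 0],
    [0, 0, -11, 0, 0, 0],
    [0, 0, -11, 0, 0, 0],
    [0, 0, -11, 0, 0, 0],
    [0, 0, -11, 0, 0, 0],
    [-0.5, 2, 0, 0, 0, 0],
    [-0.5, 2, 0, 0, 0, 0],
    [-0.5, 2, 0, 0, 0, 0],
    [-0.5, 2, 0, 0, 0, 0],
    [0, 0, 0, 0, 0, 0],
    [0, 0, 0, 0, 0, 0]
  ]
}}

```text
clock: 3.78
position: [656.4, -71.1, 44.7]
ee_rot: [0.786, -0.612, -0.068, -0.053]
contact_force: [0.4, -0.2, 0.3]
gripper_width: 0.1
grasp_force: 0.0
```

```bash
sed -i '/w2.png/,$d' st.py; python3 st.py
```

```text
t 3.78 p [656.4 -71.1  44.7] tip [655.4 -66.9  20.1] tip slicer [   0.  -117.3] F slicer [ 0.4 -0.3] 0.3 tooly [-0.969 -0.245 -0.   ] z [-0.042  0.166 -0.985]
```

Call:
{"fn": "play_rows", "kwargs": {
  "series": [
    [-0.36, 1.46, 0, 0, 0, 0],
    [-0.36, 1.46, 0, 0, 0, 0],
    [-0.36, 1.46, 0, 0, 0, 0],
    [-0.36, 1.46, 0, 0, 0, 0],
    [-0.36, 1.46, 0, 0, 0, 0],
    [-0.36, 1.46, 0, 0, 0, 0],
    [-0.36, 1.46, 0, 0, 0, 0],
    [-0.36, 1.46, 0, 0, 0, 0],
    [-0.36, 1.46, 0, 0, 0, 0],
    [-0.36, 1.46, 0, 0, 0, 0],
    [-0.36, 1.46, 0, 0, 0, 0],
    [-0.36, 1.46, 0, 0, 0, 0],
    [-0.36, 1.46, 0, 0, 0, 0],
    [-0.36, 1.46, 0, 0, 0, 0],
    [-0.36, 1.46, 0, 0, 0, 0],
    [-0.36, 1.46, 0, 0, 0, 0],
    [-0.36, 1.46, 0, 0, 0, 0],
    [-0.36, 1.46, 0, 0, 0, 0]
  ]
}}

```text
clock: 5.28
position: [649.6, -44.9, 43.9]
ee_rot: [0.786, -0.612, -0.068, -0.053]
contact_force: [0.5, -4.0, -1.5]
gripper_width: -0.2
grasp_force: 2.0
```

```bash
python3 st.py
```

```text
t 5.28 p [649.6 -44.9  43.9] tip [648.5 -40.7  19.3] tip slicer [ -0.5 -90.2] F slicer [-0.5 -4. ] -1.5 tooly [-0.97  -0.245  0.001] z [-0.043  0.166 -0.985]
```

Call:
{"fn": "play_rows", "kwargs": {
  "series": [
    [-0.22, 0.97, 0, 0, 0, 0],
    [-0.22, 0.97, 0, 0, 0, 0],
    [-0.22, 0.97, 0, 0, 0, 0],
    [-0.22, 0.97, 0, 0, 0, 0],
    [-0.22, 0.97, 0, 0, 0, 0],
    [-0.22, 0.97, 0, 0, 0, 0],
    [-0.22, 0.97, 0, 0, 0, 0],
    [-0.22, 0.97, 0, 0, 0, 0]
  ]
}}

```text
clock: 5.95
position: [647.8, -37.1, 43.9]
ee_rot: [0.786, -0.612, -0.068, -0.053]
contact_force: [0.6, -4.3, -1.1]
gripper_width: 0.0
grasp_force: 2.0
```

Call:
{"fn": "play_rows", "kwargs": {
  "series": [
    [-0.12, 0.49, 0, 0, 0, 0],
    [-0.12, 0.49, 0, 0, 0, 0],
    [-0.12, 0.49, 0, 0, 0, 0],
    [-0.12, 0.49, 0, 0, 0, 0]
  ]
}}

```text
clock: 6.28
position: [647.4, -35.3, 43.9]
ee_rot: [0.786, -0.612, -0.068, -0.053]
contact_force: [1.3, -4.0, -0.9]
gripper_width: -0.1
grasp_force: 2.0
```

Call:
{"fn": "play_rows", "kwargs": {
  "series": [
    [-0.12, 0.49, 0, 0, 0, 0],
    [-0.12, 0.49, 0, 0, 0, 0],
    [-0.12, 0.49, 0, 0, 0, 0],
    [-0.12, 0.49, 0, 0, 0, 0]
  ]
}}

```text
clock: 6.62
position: [646.8, -33.3, 43.9]
ee_rot: [0.786, -0.612, -0.068, -0.053]
contact_force: [0.2, -4.3, -0.7]
gripper_width: 0.2
grasp_force: 2.1
```

Call:
{"fn": "play_rows", "kwargs": {
  "series": [
    [-0.12, 0.49, 0, 0, 0, 0],
    [-0.12, 0.49, 0, 0, 0, 0]
  ]
}}

```text
clock: 6.78
position: [646.6, -32.3, 43.9]
ee_rot: [0.786, -0.612, -0.068, -0.053]
contact_force: [0.5, -4.7, -0.7]
gripper_width: -0.3
grasp_force: 2.1
```

Call:
{"fn": "play_rows", "kwargs": {
  "series": [
    [-0.12, 0.49, 0, 0, 0, 0],
    [-0.12, 0.49, 0, 0, 0, 0]
  ]
}}

```text
clock: 6.95
position: [646.4, -31.3, 43.9]
ee_rot: [0.786, -0.612, -0.068, -0.053]
contact_force: [0.9, -3.5, 0.5]
gripper_width: 0.1
grasp_force: 2.1
```

Call:
{"fn": "play_rows", "kwargs": {
  "series": [
    [-0.12, 0.49, 0, 0, 0, 0],
    [-0.12, 0.49, 0, 0, 0, 0],
    [-0.12, 0.49, 0, 0, 0, 0]
  ]
}}

```text
clock: 7.2
position: [646.0, -29.9, 43.9]
ee_rot: [0.786, -0.612, -0.068, -0.053]
contact_force: [1.2, -3.2, -0.3]
gripper_width: 0.4
grasp_force: 2.1
```

Call:
{"fn": "play_rows", "kwargs": {
  "series": [
    [-0.12, 0.49, 0, 0, 0, 0],
    [-0.12, 0.49, 0, 0, 0, 0]
  ]
}}

```text
clock: 7.37
position: [645.8, -28.9, 43.9]
ee_rot: [0.786, -0.612, -0.068, -0.053]
contact_force: [0.9, -4.3, -0.8]
gripper_width: -0.1
grasp_force: 2.1
```

Call:
{"fn": "play_rows", "kwargs": {
  "series": [
    [-0.12, 0.49, 0, 0, 0, 0],
    [-0.12, 0.49, 0, 0, 0, 0]
  ]
}}

```text
clock: 7.53
position: [645.5, -27.9, 43.9]
ee_rot: [0.786, -0.612, -0.068, -0.053]
contact_force: [1.6, -3.6, 0.0]
gripper_width: -0.0
grasp_force: 2.1
```

Call:
{"fn": "play_rows", "kwargs": {
  "series": [
    [-0.12, 0.49, 0, 0, 0, 0],
    [-0.12, 0.49, 0, 0, 0, 0]
  ]
}}

```text
clock: 7.7
position: [645.3, -26.9, 43.9]
ee_rot: [0.786, -0.612, -0.068, -0.053]
contact_force: [1.1, -3.4, -0.8]
gripper_width: -0.1
grasp_force: 2.1
```

Call:
{"fn": "play_rows", "kwargs": {
  "series": [
    [-0.12, 0.49, 0, 0, 0, 0],
    [-0.12, 0.49, 0, 0, 0, 0]
  ]
}}

```text
clock: 7.87
position: [645.1, -25.9, 43.9]
ee_rot: [0.786, -0.612, -0.068, -0.053]
contact_force: [0.7, -4.2, -1.0]
gripper_width: -0.1
grasp_force: 2.1
```

Call:
{"fn": "play_rows", "kwargs": {
  "series": [
    [-0.12, 0.49, 0, 0, 0, 0],
    [-0.12, 0.49, 0, 0, 0, 0]
  ]
}}

```text
clock: 8.03
position: [644.8, -25.0, 43.9]
ee_rot: [0.786, -0.612, -0.068, -0.053]
contact_force: [1.0, -4.0, -0.0]
gripper_width: -0.2
grasp_force: 2.1
```

```bash
python3 st.py
```

```text
t 8.03 p [644.8 -25.   43.9] tip [643.7 -20.8  19.3] tip slicer [ -0.3 -69.7] F slicer [-0.  -4.1] -0.0 tooly [-0.97  -0.245  0.001] z [-0.043  0.166 -0.985]
```

Call:
{"fn": "play_rows", "kwargs": {
  "series": [
    [-0.12, 0.49, 0, 0, 0, 0],
    [-0.12, 0.49, 0, 0, 0, 0]
  ]
}}

```text
clock: 8.2
position: [644.6, -23.9, 43.9]
ee_rot: [0.786, -0.612, -0.068, -0.053]
contact_force: [0.5, -4.8, -0.6]
gripper_width: 0.1
grasp_force: 2.1
```

Call:
{"fn": "play_rows", "kwargs": {
  "series": [
    [-0.12, 0.49, 0, 0, 0, 0],
    [-0.12, 0.49, 0, 0, 0, 0]
  ]
}}

```text
clock: 8.37
position: [644.3, -23.0, 43.9]
ee_rot: [0.786, -0.612, -0.068, -0.053]
contact_force: [0.8, -4.1, -1.5]
gripper_width: -0.2
grasp_force: 2.1
```

Call:
{"fn": "play_rows", "kwargs": {
  "series": [
    [-0.12, 0.49, 0, 0, 0, 0],
    [-0.12, 0.49, 0, 0, 0, 0]
  ]
}}

```text
clock: 8.53
position: [644.1, -22.0, 43.9]
ee_rot: [0.786, -0.612, -0.068, -0.053]
contact_force: [0.9, -3.8, -0.3]
gripper_width: -0.1
grasp_force: 2.1
```

Call:
{"fn": "play_rows", "kwargs": {
  "series": [
    [-0.12, 0.49, 0, 0, 0, 0],
    [-0.12, 0.49, 0, 0, 0, 0]
  ]
}}

```text
clock: 8.7
position: [644.0, -21.3, 43.9]
ee_rot: [0.786, -0.612, -0.068, -0.053]
contact_force: [2.2, -5.6, -1.3]
gripper_width: 0.3
grasp_force: 2.9
```

Call:
{"fn": "play_rows", "kwargs": {
  "series": [
    [-0.12, 0.49, 0, 0, 0, 0],
    [-0.12, 0.49, 0, 0, 0, 0]
  ]
}}

```text
clock: 8.87
position: [644.2, -20.7, 44.0]
ee_rot: [0.786, -0.612, -0.067, -0.053]
contact_force: [2.5, -6.6, -1.5]
gripper_width: 0.2
grasp_force: 3.6
```

```bash
python3 -c "
from h import *
d=snap('top','t2.png');i=cv2.imread('pics/t2.png')[145:265,180:320]; cv2.imwrite('pics/c3.png',cv2.resize(i,None,fx=5,fy=5,interpolation=cv2.INTER_CUBIC))"
```

```text
(no output)
```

View pics/c3.png

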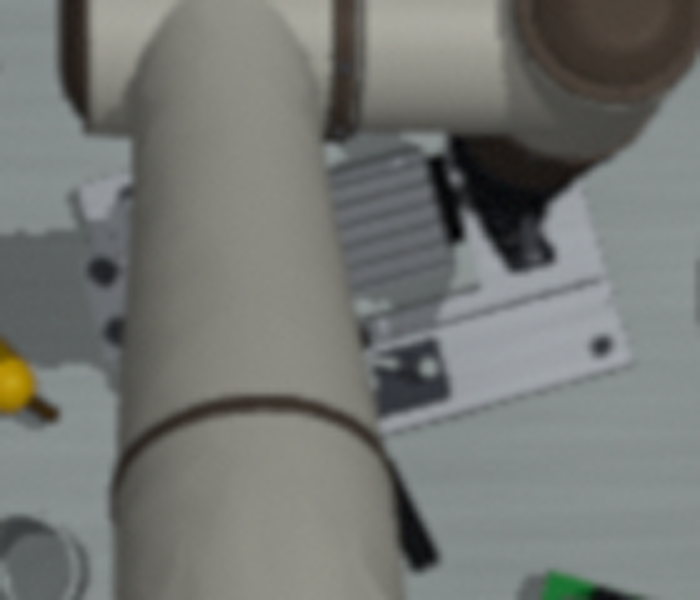

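The arm hides the stop bar in this view. The force has started to rise, though, with the tool lagging its command, so the frame is on the rubber.

Call:
{"fn": "play_rows", "kwargs": {
  "series": [
    [-0.12, 0.49, 0, 0, 0, 0],
    [-0.12, 0.49, 0, 0, 0, 0]
  ]
}}

```text
clock: 9.08
position: [644.4, -20.3, 44.1]
ee_rot: [0.786, -0.612, -0.067, -0.053]
contact_force: [2.3, -8.8, -1.8]
gripper_width: -0.2
grasp_force: 4.5
```

Call:
{"fn": "play_rows", "kwargs": {
  "series": [
    [-0.12, 0.49, 0, 0, 0, 0],
    [-0.12, 0.49, 0, 0, 0, 0]
  ]
}}

```text
clock: 9.25
position: [644.3, -19.9, 44.2]
ee_rot: [0.786, -0.612, -0.067, -0.052]
contact_force: [2.6, -10.3, -1.0]
gripper_width: 0.0
grasp_force: 5.4
```

Call:
{"fn": "play_rows", "kwargs": {
  "series": [
    [-0.12, 0.49, 0, 0, 0, 0],
    [-0.12, 0.49, 0, 0, 0, 0]
  ]
}}

```text
clock: 9.42
position: [644.3, -19.6, 44.4]
ee_rot: [0.786, -0.612, -0.066, -0.052]
contact_force: [2.7, -12.6, -1.0]
gripper_width: 0.2
grasp_force: 6.3
```

Call:
{"fn": "play_rows", "kwargs": {
  "series": [
    [-0.12, 0.49, 0, 0, 0, 0],
    [0, 0, 0, 0, 0, 0],
    [0, 0, 0, 0, 0, 0],
    [0, 0, 0, 0, 0, 0]
  ]
}}

```text
clock: 9.75
position: [644.3, -19.4, 44.5]
ee_rot: [0.786, -0.612, -0.066, -0.052]
contact_force: [3.4, -12.3, -0.9]
gripper_width: 0.0
grasp_force: 6.2
```

```bash
python3 st.py
```

```text
t 9.75 p [644.3 -19.4  44.5] tip [643.3 -15.4  19.8] tip slicer [  0.5 -64.3] F slicer [  0.4 -12.7] -0.9 tooly [-0.97  -0.245 -0.001] z [-0.04   0.163 -0.986]
```

Call:
{"fn": "play_rows", "kwargs": {
  "series": [
    [0.24, -0.97, 0, 0, 0, 0],
    [0.24, -0.97, 0, 0, 0, 0],
    [0.24, -0.97, 0, 0, 0, 0],
    [0.24, -0.97, 0, 0, 0, 0],
    [0.24, -0.97, 0, 0, 0, 0],
    [0.7, -2.9, 0, 0, 0, 0],
    [0.7, -2.9, 0, 0, 0, 0],
    [0.7, -2.9, 0, 0, 0, 0],
    [0.7, -2.9, 0, 0, 0, 0],
    [0, 0, 11, 0, 0, 0],
    [0, 0, 11, 0, 0, 0],
    [0, 0, 11, 0, 0, 0],
    [0, 0, 11, 0, 0, 0],
    [0, 0, 11, 0, 0, 0],
    [0, 0, 11, 0, 0, 0],
    [0, 0, 11, 0, 0, 0],
    [0, 0, 11, 0, 0, 0]
  ]
}}

```text
clock: 11.17
position: [646.8, -33.1, 133.3]
ee_rot: [0.786, -0.612, -0.068, -0.053]
contact_force: [0.4, -0.1, -0.0]
gripper_width: -0.2
grasp_force: 0.0
```

Call:
{"fn": "play_rows", "kwargs": {
  "series": [
    [-17, 2.5, 0, -0.16, -0.04, 0.15],
    [-17, 2.5, 0, -0.16, -0.04, 0.15],
    [-17, 2.5, 0, -0.16, -0.04, 0.15],
    [-17, 2.5, 0, -0.16, -0.04, 0.15],
    [-17, 2.5, 0, -0.16, -0.04, 0.15],
    [-17, 2.5, 0, -0.16, -0.04, 0.15],
    [-17, 2.5, 0, -0.16, -0.04, 0.15],
    [-17, 2.5, 0, -0.16, -0.04, 0.15],
    [-17, 2.5, 0, -0.16, -0.04, 0.15],
    [-17, 2.5, 0, -0.16, -0.04, 0.15],
    [0, 0, 0, 0, 0, 0],
    [0, 0, 0, 0, 0, 0],
    [0, 0, 0, 0, 0, 0]
  ]
}}

```text
clock: 12.25
position: [477.8, -7.9, 132.7]
ee_rot: [0.834, -0.551, -0.004, 0.005]
contact_force: [-0.0, 0.2, 0.0]
gripper_width: 0.1
grasp_force: 0.0
```

```bash
python3 st.py; python3 -c "
from h import *
d=snap('wrist','w3.png'); print(proj(d,[(463,22,52),(535,54,52),(477,-10,38)]))"
```

```text
t 12.25 p [477.8  -7.9 132.7] tip [477.5  -8.  107.7] tip slicer [-158.8  -17.8] F slicer [0.  0.2] 0.0 tooly [-0.92  -0.393  0.013] z [-0.012 -0.005 -1.   ]
[[280.56753414 256.23616418]
 [172.49895248 257.83637992]
 [279.92026585 204.53214668]]
```

View pics/w3.png

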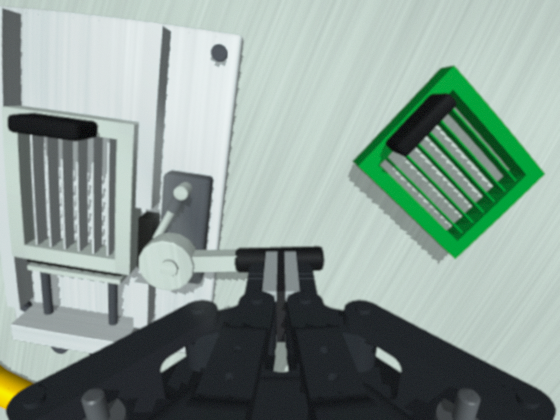

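The handle's middle is at (280,259) and the hub at (168,260), matching the predictions. The frame sits against the bar at row ~270. Descending, then working out the arc.

Call:
{"fn": "play_rows", "kwargs": {
  "series": [
    [0, -0.5, -10, 0, 0, 0],
    [0, -0.5, -10, 0, 0, 0],
    [0, -0.5, -10, 0, 0, 0],
    [0, -0.5, -10, 0, 0, 0],
    [0, 0, -10, 0, 0, 0],
    [0, 0, -10, 0, 0, 0],
    [0, 0, -10, 0, 0, 0],
    [0, 0, 0, 0, 0, 0],
    [0, 0, 0, 0, 0, 0]
  ]
}}

```text
clock: 13.05
position: [477.3, -10.4, 61.5]
ee_rot: [0.834, -0.551, -0.005, 0.007]
contact_force: [0.6, 0.0, 0.7]
gripper_width: 0.3
grasp_force: 0.0
```

```bash
python3 st.py; python3 -c "
import numpy as np
pv=np.array([534.8,54]);
def C(t,g=20):
    f=3.549-t; return pv+78*np.array([np.cos(f),np.sin(f)])+g*np.array([-np.sin(f),np.cos(f)])
print('contact',C(0))
q=[C(t) for t in np.arange(0,1.61,.05)]
for i,d in enumerate(np.diff(q,axis=0)): print(round(.05*(i+1),2),d.round(1),q[i+1].round(0))
"
```

```text
t 13.05 p [477.3 -10.4  61.5] tip [477.  -10.5  36.5] tip slicer [-159.9  -20.1] F slicer [ 0.6 -0.1] 0.7 tooly [-0.92  -0.392  0.016] z [-0.015 -0.006 -1.   ]
contact [471.10881106   4.73101938]
0.05 [-2.4  3.2] [469.   8.]
0.1 [-2.2  3.4] [467.  11.]
0.15 [-2.   3.5] [464.  15.]
0.2 [-1.9  3.6] [463.  18.]
0.25 [-1.7  3.7] [461.  22.]
0.3 [-1.5  3.7] [459.  26.]
0.35 [-1.3  3.8] [458.  30.]
0.4 [-1.1  3.9] [457.  33.]
0.45 [-0.9  3.9] [456.  37.]
0.5 [-0.7  4. ] [455.  41.]
0.55 [-0.5  4. ] [455.  45.]
0.6 [-0.3  4. ] [454.  49.]
0.65 [-0.1  4. ] [454.  53.]
0.7 [0.1 4. ] [454.  57.]
0.75 [0.3 4. ] [455.  61.]
0.8 [0.5 4. ] [455.  65.]
0.85 [0.7 4. ] [456.  69.]
0.9 [0.9 3.9] [457.  73.]
0.95 [1.1 3.9] [458.  77.]
1.0 [1.3 3.8] [459.  81.]
1.05 [1.4 3.8] [460.  85.]
1.1 [1.6 3.7] [462.  88.]
1.15 [1.8 3.6] [464.  92.]
1.2 [2.  3.5] [466.  96.]
1.25 [2.2 3.4] [468.  99.]
1.3 [2.3 3.3] [470. 102.]
1.35 [2.5 3.2] [473. 105.]
1.4 [2.6 3. ] [475. 108.]
1.45 [2.8 2.9] [478. 111.]
1.5 [2.9 2.8] [481. 114.]
1.55 [3.1 2.6] [484. 117.]
1.6 [3.2 2.4] [487. 119.]
```

Call:
{"fn": "play_rows", "kwargs": {
  "series": [
    [-1, 2.5, 0, 0, 0, 0],
    [-1, 2.5, 0, 0, 0, 0],
    [-1, 2.5, 0, 0, 0, 0],
    [-1, 2.5, 0, 0, 0, 0],
    [-1, 2.5, 0, 0, 0, 0],
    [-1, 2.5, 0, 0, 0, 0],
    [-2.4, 3.2, 0, 0, 0, -0.48],
    [-2.2, 3.4, 0, 0, 0, -0.48]
  ]
}}

```text
clock: 13.72
position: [466.1, 11.8, 62.0]
ee_rot: [0.805, -0.593, -0.005, 0.006]
contact_force: [-0.2, -0.2, 0.4]
gripper_width: -0.2
grasp_force: 0.0
```

Call:
{"fn": "play_rows", "kwargs": {
  "series": [
    [-2, 3.5, 0, 0, 0, -0.48],
    [-1.9, 3.6, 0, 0, 0, -0.48],
    [-1.7, 3.7, 0, 0, 0, -0.48]
  ]
}}

```text
clock: 13.97
position: [460.4, 22.7, 62.0]
ee_rot: [0.758, -0.652, -0.005, 0.005]
contact_force: [-0.7, 0.2, 0.7]
gripper_width: 0.3
grasp_force: 0.0
```

```bash
python3 -c "
from h import *
d=snap('wrist','w4.png'); print(proj(d,[(463,22,52),(535,54,52)]))"
```

```text
[[273.17227142 255.52926601]
 [127.655467   292.03494018]]
```

View pics/w4.png

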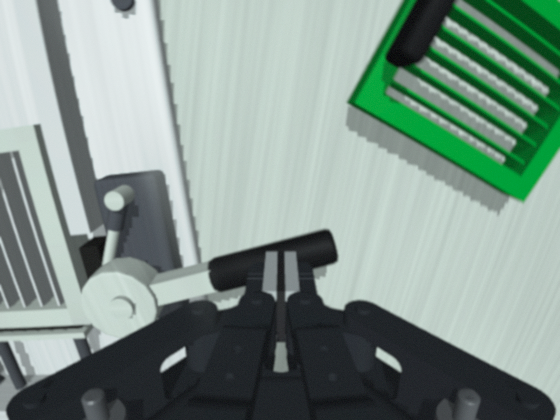

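```bash
python3 st.py; python3 -c "
from h import *
d=load('w4.png'); st=read_state();p=st['position'];R=Rotation.from_quat(st['ee_rot']).as_matrix()
for k in (0,12,25): print(k,proj(d,p+k*R[:,2]))
print(d['eye'],ray(d,[(281,252),(281,240)],37),ray(d,[(281,260)],52))
g=[ray(d,[(273,260),(118,297)],52)]; print(g)"
```

```text
t 14.02 p [460.2  23.   62. ] tip [459.8  23.   37. ] tip slicer [-168.6   16.5] F slicer [-0.8  0.5] -0.5 tooly [-0.989 -0.148  0.015] z [-0.015 -0.001 -1.   ]
0 [[278.63713668 267.50327753]]
12 [[278.75662445 256.40176981]]
25 [[278.86953679 245.92801339]]
[472.58265367 -50.10917697 205.07285111] [[458.16096094  26.37716982  37.        ]
 [459.21880641  19.41844004  37.        ]] [[458.79225283  23.86479853  52.        ]]
[array([[462.73478998,  24.43371007,  52.        ],
       [540.15967467,  57.87899364,  52.        ]])]
```

The handle still shows at rest, at about (273,260), while the tip is drawn over it with no force. I need a side view to settle the tip's height, so I'll put the scene and top crops into one picture.

```bash
python3 -c "
from h import *
a=snap('scene','s5.png');b=snap('top','t5.png')
p=read_state()['position']
A=cv2.imread('pics/s5.png');B=cv2.imread('pics/t5.png')
u=proj(a,[463,22,52])[0].astype(int);v=proj(b,[463,22,52])[0].astype(int);print(u,v)
print('scene',proj(a,[p,p-[0,0,25],[463,22,61],[463,22,43],[535,54,52]]).round(1).tolist())
f=lambda I,c,w,h,k:cv2.resize(I[c[1]-h//2:c[1]+h//2,c[0]-w//2:c[0]+w//2],None,fx=k,fy=k,interpolation=cv2.INTER_CUBIC)
cv2.imwrite('pics/c5.png',np.hstack([f(A,u,80,100,6),f(B,v,50,100,6)]))"
```

```text
[311 194] [261 248]
scene [[312.4, 191.9], [312.1, 196.8], [311.9, 192.6], [311.7, 196.1], [311.2, 213.3]]
```

View pics/c5.png

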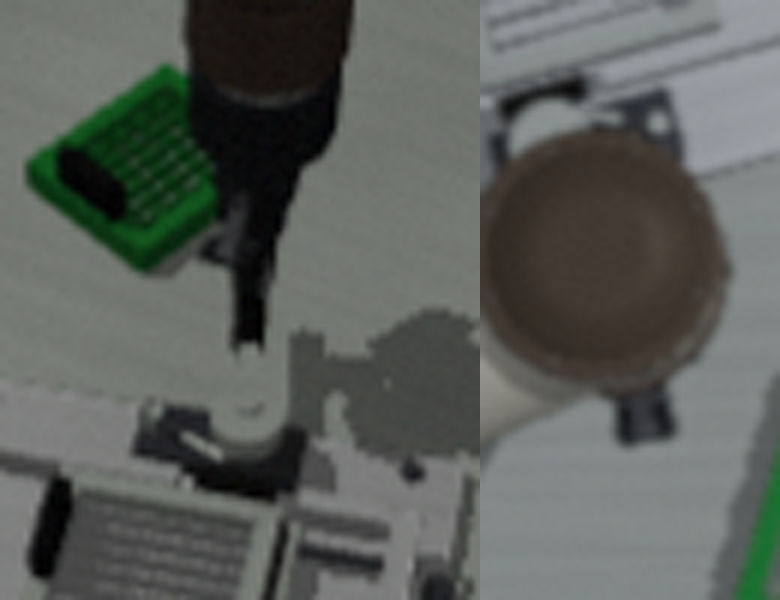

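The side view is inconclusive. With no force and the tip drawn over the handle, the tip seems to be riding just above it. I'll back out, go about 18 mm lower (still clear of the table either way) and try again by feel.

Call:
{"fn": "play_rows", "kwargs": {
  "series": [
    [2, -4.1, 0, 0, 0, 0.3],
    [2, -4.1, 0, 0, 0, 0.3],
    [2, -4.1, 0, 0, 0, 0.3],
    [2, -4.1, 0, 0, 0, 0.3],
    [2, -4.1, 0, 0, 0, 0.3],
    [2, -4.1, 0, 0, 0, 0.3],
    [2, -4.1, 0, 0, 0, 0.3],
    [2, -4.1, 0, 0, 0, 0.3],
    [0, 0, -6, 0, 0, 0],
    [0, 0, -6, 0, 0, 0],
    [0, 0, -6, 0, 0, 0],
    [0, 0, 0, 0, 0, 0],
    [0, 0, 0, 0, 0, 0]
  ]
}}

```text
clock: 15.2
position: [476.0, -10.5, 43.2]
ee_rot: [0.834, -0.551, -0.005, 0.007]
contact_force: [-0.1, 0.2, -0.3]
gripper_width: 0.2
grasp_force: 0.0
```

Call:
{"fn": "play_rows", "kwargs": {
  "series": [
    [-1, 2.5, 0, 0, 0, 0],
    [-1, 2.5, 0, 0, 0, 0],
    [-1, 2.5, 0, 0, 0, 0],
    [-1, 2.5, 0, 0, 0, 0]
  ]
}}

```text
clock: 15.53
position: [472.6, -0.1, 44.2]
ee_rot: [0.834, -0.551, -0.004, 0.006]
contact_force: [0.3, 0.0, 0.1]
gripper_width: 0.4
grasp_force: 0.0
```

Call:
{"fn": "play_rows", "kwargs": {
  "series": [
    [-1, 2.5, 0, 0, 0, 0],
    [-1, 2.5, 0, 0, 0, 0]
  ]
}}

```text
clock: 15.7
position: [470.5, 4.9, 44.1]
ee_rot: [0.834, -0.551, -0.004, 0.006]
contact_force: [0.8, -0.9, -0.6]
gripper_width: 0.1
grasp_force: 0.5
```

Call:
{"fn": "play_rows", "kwargs": {
  "series": [
    [-1, 2.5, 0, 0, 0, 0]
  ]
}}

```text
clock: 15.78
position: [469.6, 6.7, 44.1]
ee_rot: [0.835, -0.551, -0.004, 0.007]
contact_force: [2.4, -6.2, -0.5]
gripper_width: 0.4
grasp_force: 3.6
```

Contact now comes right where predicted. Following the arc.

Call:
{"fn": "play_rows", "kwargs": {
  "series": [
    [-2.2, 3.4, 0, 0, 0, -0.5],
    [-2, 3.5, 0, 0, 0, -0.5],
    [-1.9, 3.6, 0, 0, 0, -0.5]
  ]
}}

```text
clock: 16.03
position: [463.0, 16.4, 44.0]
ee_rot: [0.788, -0.616, -0.005, 0.007]
contact_force: [1.9, -8.2, 1.1]
gripper_width: 0.1
grasp_force: 4.3
```

Call:
{"fn": "play_rows", "kwargs": {
  "series": [
    [-1.7, 3.7, 0, 0, 0, -0.5],
    [-1.5, 3.7, 0, 0, 0, -0.5],
    [-1.3, 3.8, 0, 0, 0, -0.5]
  ]
}}

```text
clock: 16.28
position: [458.0, 27.1, 44.0]
ee_rot: [0.737, -0.676, -0.005, 0.007]
contact_force: [1.0, -9.4, 2.2]
gripper_width: -0.2
grasp_force: 4.7
```

Call:
{"fn": "play_rows", "kwargs": {
  "series": [
    [-1.1, 3.9, -2, 0, 0, -0.5],
    [-0.9, 3.9, -2, 0, 0, -0.5],
    [-0.7, 4, -2, 0, 0, -0.5],
    [-0.5, 4, -2, 0, 0, -0.5]
  ]
}}

```text
clock: 16.62
position: [453.6, 42.3, 36.2]
ee_rot: [-0.662, 0.749, 0.006, -0.008]
contact_force: [-1.8, -9.4, 8.1]
gripper_width: -0.2
grasp_force: 4.9
```

Call:
{"fn": "play_rows", "kwargs": {
  "series": [
    [-0.3, 4, 0, 0, 0, -0.5],
    [-0.1, 4, 0, 0, 0, -0.5],
    [0.1, 4, 0, 0, 0, -0.5],
    [0.3, 4, 0, 0, 0, -0.5]
  ]
}}

```text
clock: 16.95
position: [452.2, 57.9, 35.8]
ee_rot: [-0.58, 0.814, 0.007, -0.009]
contact_force: [-4.7, -8.2, 7.9]
gripper_width: -0.3
grasp_force: 4.4
```

Call:
{"fn": "play_rows", "kwargs": {
  "series": [
    [0.5, 4, 0, 0, 0, -0.5],
    [0.7, 4, 0, 0, 0, -0.5],
    [0.9, 3.9, 0, 0, 0, -0.5],
    [1.1, 3.9, 0, 0, 0, -0.5]
  ]
}}

```text
clock: 17.28
position: [454.5, 73.9, 35.2]
ee_rot: [-0.492, 0.871, 0.007, -0.009]
contact_force: [-5.4, -3.9, 4.3]
gripper_width: -0.1
grasp_force: 3.1
```

Call:
{"fn": "play_rows", "kwargs": {
  "series": [
    [1.3, 3.8, 0, 0, 0, -0.5],
    [1.4, 3.8, 0, 0, 0, -0.5],
    [1.6, 3.7, 0, 0, 0, -0.5],
    [1.8, 3.6, 0, 0, 0, -0.5],
    [2, 3.5, 0, 0, 0, -0.5]
  ]
}}

```text
clock: 17.7
position: [466.4, 94.7, 35.7]
ee_rot: [-0.374, 0.927, 0.007, -0.003]
contact_force: [-0.6, -0.1, 0.4]
gripper_width: 0.3
grasp_force: 0.0
```

```bash
python3 st.py
```

```text
t 17.7 p [466.4  94.7  35.7] tip [466.1  95.   10.7] tip slicer [-145.4   84.9] F slicer [-0.6  0.1] 0.4 tooly [-0.694  0.72   0.015] z [-0.011  0.011 -1.   ]
```

Call:
{"fn": "play_rows", "kwargs": {
  "series": [
    [-3.5, -3.5, 0, 0, 0, 0],
    [-3.5, -3.5, 0, 0, 0, 0],
    [-3.5, -3.5, 0, 0, 0, 0],
    [-3.5, -3.5, 0, 0, 0, 0],
    [-3.5, -3.5, 0, 0, 0, 0],
    [-3.5, -3.5, 0, 0, 0, 0],
    [0, 0, 20, 0, 0, 0],
    [0, 0, 25, 0, 0, 0],
    [0, 0, 25, 0, 0, 0],
    [0, 0, 25, 0, 0, 0],
    [0, 0, 25, 0, 0, 0],
    [0, 0, 25, 0, 0, 0],
    [0, 0, 25, 0, 0, 0],
    [0, 0, 25, 0, 0, 0],
    [0, 0, 25, 0, 0, 0],
    [5, 0, 20, 0, 0, 0],
    [5, 0, 20, 0, 0, 0],
    [0, 0, 0, 0, 0, 0],
    [0, 0, 0, 0, 0, 0],
    [0, 0, 0, 0, 0, 0]
  ]
}}

```text
clock: 19.37
position: [455.2, 73.3, 295.0]
ee_rot: [-0.375, 0.927, 0.007, -0.003]
contact_force: [0.1, 0.0, -0.9]
gripper_width: -0.1
grasp_force: 0.0
```

```bash
python3 st.py; cat > chk.py <<'E'
from h import *
o,a=np.array([627.5,47]),0.24
d=snap('wrist','w6.png'); G=cv2.cvtColor(d['image'],cv2.COLOR_RGB2GRAY); print(d['eye'])
for t in (0,1.3,1.5,1.6,1.75):
    f=3.549-t; e=[np.cos(f),np.sin(f)]
    q=proj(d,[[534.8+r*e[0],54+r*e[1],58] for r in (55,65,75,85,95,105,125)])
    print(t,[int(G[int(round(v)),int(round(u))]) if 0<=u<560 and 0<=v<420 else None for u,v in q],q[2].round())
# rear profile: intensities along slicer y at x=+35/-35 of frame top, and tab at x=0
for x,z in ((0,50),(35,34),(-35,34)):
    ys=np.arange(-90,-50,2); q=proj(d,S([(x,y,z) for y in ys],o,a)).round().astype(int)
    print(x,[int(G[v,u]) if 0<=u<560 and 0<=v<420 else None for u,v in q])
E
python3 chk.py
```

```text
t 19.37 p [455.2  73.3 295. ] tip [454.9  73.6 270. ] tip slicer [-161.3   66.9] F slicer [ 0.1 -0. ] -0.9 tooly [-0.696  0.718  0.016] z [-0.012  0.011 -1.   ]
[402.27877272  20.60029032 438.17319934]
0 [189, 185, 192, 195, 190, 195, 190] [238. 148.]
1.3 [213, 206, 210, 208, 156, 195, 194] [281. 213.]
1.5 [128, 148, 143, 103, 168, 193, 197] [278. 225.]
1.6 [25, 24, 37, 123, 139, 146, 136] [276. 231.]
1.75 [28, 29, 25, 25, 30, 43, 198] [272. 238.]
0 [211, 211, 209, 211, 209, 209, 209, 210, 208, 207, 208, 210, 209, 209, 189, 118, 31, 25, 26, 25]
35 [200, 195, 201, 203, 197, 196, 202, 201, 201, 194, 200, 198, 187, 129, 51, 26, 26, 23, 21, 63]
-35 [217, 216, 217, 217, 215, 217, 217, 217, 216, 217, 215, 215, 214, 214, 214, 208, 204, 202, 202, 202]
```

```bash
python3 -c "
from bench import *
print(job_done())"
```

```text
the job is handed in; nothing more can be done
None
```

The job is handed in. I pressed the cutter frame home on the stop bar with about 12.7 N. The cam lever snapped past centre and, in the final check, lay shut at about 1.75 rad. The readings during the lever push stayed under about 13 N. Nothing was touching the robot at hand-in, at about 19.4 s.

- **Push height:** the fingertips turned out to reach less far down than I had assumed. The push on the frame therefore probably landed on its black tab, above the 22 mm asked. It still seated against the bar in the next picture.
- **Not rechecked:** I had no pictures left to view the frame-to-bar gap after clamping. Its trailing edge measured about where it should be.

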